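# Re-zero and set the orange needle valve

## Robot

A 7-joint arm with a two-finger parallel gripper is mounted at the origin on the work surface. World frame = base frame: x ahead of the robot, y to its left, z up, the work surface at z = 0. Lengths are in m, angles in rad, forces in N, time in s.
With the tool pointing down it reaches from about 0.35 to 0.9 m from the base axis. Payload 8.1 kg.
Tool frame: the origin (TCP) lies at the very end of the fingers, on their centre line; the grasp point (between the pads) lies 19 mm behind it; z points along the fingers, y is the line along which they close (so a half turn about z gives the same grasp; the last joint's range is limited). The gripper opens to 92 mm and grips with 3 to 60 N. Pads are 19 mm wide; open, the fingers measure 130 mm over their backs; the gripper's body (75 mm by 190 mm) begins 47 mm behind the grasp point.
Start: joints at [1.047, 0.434, 0.025, 1.573, -0.012, 1.134, -0.075], TCP at [0.255, -0.571, 0.227] pointing down, gripper open.
Joint ranges: [-2.62, 2.62], [-0.44, 2.09], [-1.27, 1.32], [0.08, 2.57], [-1.32, 4.46], [0.12, 2], [-2.74, 2.74]. Speed limits (rad/s): [2.22, 2.22, 3.01, 3.01, 3.14, 3.14, 3.14].

## Interface

Orientations are given as a rotation vector (axis times angle).
In Python, from cell import readout, cams, job gives the robot as it stands.
- The arm moves only by the tool drive_tool, never from a script. Its argument "commands" is a list of rows, each a list of 3 entries, a list of its own where there are three numbers: the turn, a rotation vector about the tool's x, y, z in rad, then the shift along the tool's x, y, z in cm, then the gripper's target within -1 to 1 (fully open at 1, half-way at 0, shut at -1). A call has 1 to 20 rows; each row is the pose to reach, as a shift and turn from the pose commanded when the call began, along the tool's axes at that moment; what a row does not reach only later rows make up. A row lasts 1/12 s, in which the tool goes at most 41.7 mm and 7.16 degrees, less where a joint would pass 70% of its speed; a pose out of reach is approached as far as the arm can. A call with a gripper value outside its range is refused whole. The fingers move at their own pace and stop on an object; "newtons" is the grip in N (left out, the last holds). Time passes only in rows, so rows that repeat a pose let the fingers close. It gives the time, the measured TCP pose, the force, the opening and the grip force at its end, in the units of the state.
- readout.observe(): the state, without advancing time (a new reading comes with each control period).
- cams.get_image(name): name is "scene" or "top" or "wrist"; returns the picture (480x640x3 uint8, blue, green, red); there is no depth.
- cams.camera_info(name): a dict with "camera_matrix" (3x3 intrinsics, pixels), "R" (3x3) and "t" (3): a world point X has camera coordinates R X + t. Camera axes: x right, y down, z forward; pixel columns grow to the right and rows downward; lengths in m; the calibration is good to about 2 mm. A picture is of the moment at which its call begins: read the wrist's pose just before it. camera_info takes no time and is no camera call; for the wrist camera it gives the pose at the moment of the call.
- job.sign_off(): hands the job in; it is judged then, once.
The state is a dict: "clock": time; "joints": joint angles; "dq": joint speeds; "joint_efforts": joint torques, N m; "position": TCP position; "ee_rot": TCP orientation; "force": force on the tool from outside, world axes, zero at the start; "ft_torque": the same for the moment, N m; "width": opening from 0.0 (shut) to 1.0 (fully open); "gripper_force": force on a finger pad.
Only numpy, scipy, OpenCV 4.12 (cv2) and the standard library are available. Lean on these libraries where they do the work, as an engineer would, in place of code of your own. Each camera call takes 0.05 s, during which the arm holds its last target. There are 200 camera calls.

## Task

Set the orange needle valve in the air valve bank afresh: turn its knob clockwise until you feel it shut firmly on its seat, without forcing it, then open it anticlockwise well past the green mark (about 30 degrees), turn it back until its white pointer stands at the green mark, and let go. Do not touch the black knobs beside it, and leave the glue bottle and the mug standing where they are.

Things in the scene. Friction and masses are not known exactly. Their poses are not given: they have to be found in the camera images.
- knob_a: The ORANGE fluted round knob to be turned: 30 mm diameter, graspable from 6 to 34 mm above its sloping valve face. Origin on its axis at the face; z is its axis, pointing out of the face, leaning 30 degrees from vertical towards the robot side. Anticlockwise seen from outside (positive about z) opens, clockwise closes. Turning friction about 0.03 N m.
- valve_a: The blue valve with an aluminium face that carries the orange knob, one of four in a row, 64 mm apart, any place in the row. Origin 105 mm below the centre of its face; y along the row. Closing ends at a hidden soft seat, 0.5 to 1.3 rad clockwise of where the knob starts, shown by no mark: it must be felt. Opening ends at a stop 3.4 rad from the seat.
- pointer_a (a point): Outer end of the flat white pointer arm under the orange knob (arm up to 5 mm above the face), 26 mm from the knob axis, 3.5 mm above the face; turns with the knob.
- mark_a (a point): The green mark on the flat black ring (59 mm across, 1.2 mm thick) round the orange knob, a radial bar 10 by 6 mm; the point lies 26 mm from the knob axis, 3.5 mm above the face, so the pointer end coincides with it when set. x axis points outward from the knob axis, z out of the face, y in the opening (anticlockwise) direction. The ring does not turn. The mark lies 0.9 to 2.3 rad open of the seat.
- seat_a (a joint): Wind-up of the orange valve's soft seat in rad: about 0 while the knob turns freely (within 0.04 from friction), goes negative when the knob, turned clockwise, bears on the seat, 1.0 N m per rad (so -0.2 means a closing torque of 0.2 N m). It springs back when let go. Firmly shut is -0.1; beyond -0.45 the seat is damaged.
- knob_b: A black neighbour knob of the same size and shape as the orange one, turns easily (0.03 N m); origin on its axis at the valve face, z along its axis. To be left alone.
- pointer_b (a point): Outer end of the white pointer of black knob_b, 26 mm from its axis, 3.5 mm above the face.
- knob_c: A black neighbour knob of the same size and shape as the orange one, turns easily (0.03 N m); origin on its axis at the valve face, z along its axis. To be left alone.
- pointer_c (a point): Outer end of the white pointer of black knob_c, 26 mm from its axis, 3.5 mm above the face.
- knob_d: A black neighbour knob of the same size and shape as the orange one, turns easily (0.03 N m); origin on its axis at the valve face, z along its axis. To be left alone.
- pointer_d (a point): Outer end of the white pointer of black knob_d, 26 mm from its axis, 3.5 mm above the face.
- bank: Fixed dark steel base plate 170 (x) by 320 (y) by 30 mm under the four valves; origin at the centre of its underside, front (robot side) towards -x. The knob axes meet the valve faces 135 mm above the table, over the plate's line x = 0. The faces, 110 mm long and 62 mm wide, slope up away from the robot by 30 degrees.
- bar_mid (a point): Middle of the 12 mm round steel guard bar that runs along the whole row, 300 mm long: 80 mm out from the faces and 90 mm up the slope from the knob axes (38 mm behind the knob axes' feet, 249 mm above the table), so the knobs cannot be reached with the gripper upright.
- glue: White glue bottle, 60 mm diameter, 170 mm tall, standing left of the bank; origin under its centre. Bystander.
- mug: Blue mug, 80 mm diameter, 95 mm tall, standing right of the bank; origin under its centre. Bystander.

How it is judged:
On the way, in this order (a step that is already met when the one before it is completed fails the run):
1. the orange valve is shut firmly on its seat (seat wound up by more than 0.1 rad) (value of joint seat_a below -0.1 rad), for 0.1 s.
2. the orange knob is opened past the green mark: the pointer end is more than 7 mm (about 16 degrees) beyond it (y of pointer_a in the frame of mark_a above 0.007 m), for 0.1 s.
At the end, for the whole second after the job is handed in: The orange knob's pointer end is within 4 mm (about 9 degrees) of the green mark and at rest, every black knob still points where it did (within 3 mm at the pointer), and the glue bottle and the mug stand within 20 mm of where they were (distance between pointer_a and mark_a below 0.004 m and velocity of joint seat_a below 0.05 rad/s and distance of each of pointer_b, pointer_c, pointer_d from where it was at the start of the episode below 0.003 m and distance of each of glue, mug from where it was at the start of the episode below 0.02 m and angle between each of glue, mug's own z axis and vertical below 0.1 rad); the robot touches nothing.
It fails at once if the orange valve is forced: its seat is wound beyond 0.45 rad (0.45 N m) (value of joint seat_a below -0.45 rad).
It fails at once if black knob_b is touched (more than 1 N) or turned (pointer moved over 3 mm) (contact force between any of the fingers, the arm and knob_b above 1 N or distance of pointer_b from where it was at the start of the episode above 0.003 m).
It fails at once if black knob_c is touched (more than 1 N) or turned (pointer moved over 3 mm) (contact force between any of the fingers, the arm and knob_c above 1 N or distance of pointer_c from where it was at the start of the episode above 0.003 m).
It fails at once if black knob_d is touched (more than 1 N) or turned (pointer moved over 3 mm) (contact force between any of the fingers, the arm and knob_d above 1 N or distance of pointer_d from where it was at the start of the episode above 0.003 m).
It fails at once if the glue bottle or the mug is knocked: moved over 20 mm or tilted over 0.2 rad (distance of any of glue, mug from where it was at the start of the episode above 0.02 m or angle between any of glue, mug's own z axis and vertical above 0.2 rad).
It also fails if it takes over 67 s, if anything falls off the work surface, if the arm or the gripper's body presses on something with over 40 N, if the wrist force passes 120 N, or if a joint passes its speed limit or range.

## Working session

There is one attempt and no reset: what is moved stays moved. The work goes in short steps, Python scripts to look and compute and a tool call to move; the robot and the scene stay as the last step left them, time stands still between calls to the robot, and variables do not carry over. Pictures are saved under pics/ and viewed, at most 10 in all, crops included, and the job is handed in when it is done.

Besides the shell and the picture viewer there is one more tool, called after "Request:" as name(argument=value, ...), one argument or row to a line, values as JSON. drive_tool: Moves the arm, as the interface text tells. Its arguments: {"type":"object","properties":{"commands":{"type":"array"},"newtons":{"type":"number"}},"required":["commands"]}

```bash
ls; mkdir -p pics; python3 - <<'E'
from cell import readout,cams
import cv2,numpy as np
print(readout.observe())
for n in("scene","top"):
    im=cams.get_image(n);cv2.imwrite(f"pics/{n}0.png",im)
    c=cams.camera_info(n);print(n,np.array(c["camera_matrix"]).round(1).tolist(),np.round(c["R"],3).tolist(),np.round(c["t"],3).tolist())
a=[cv2.imread(f"pics/{n}0.png") for n in("scene","top")]
E
```

```text
pics
{'clock': 0.0, 'joints': array([ 1.0473703 ,  0.43517997,  0.02499927,  1.57414937, -0.01159798,
        1.13398674, -0.07508712]), 'dq': array([ 0.00088617, -0.00016833, -0.00100974,  0.00052155, -0.00053416,
        0.00047838, -0.0026986 ]), 'joint_efforts': array([ 6.02489454e-04, -6.67843151e+01,  9.85906497e-01, -3.14461613e+01,
       -6.03019260e-02,  4.30838345e-02,  1.17290519e-04]), 'position': array([ 0.25503433, -0.57001287,  0.22595178]), 'ee_rot': array([-3.07085978e+00, -6.55727401e-01,  7.53275006e-04]), 'force': array([-0.07746149, -0.60750798, -0.22864147]), 'ft_torque': array([-0.04790984, -0.09150831,  0.04036966]), 'gripper_force': 0.0, 'width': 0.9980223968681018}
scene [[499.4, 0.0, 312.7], [0.0, 499.4, 242.3], [0.0, 0.0, 1.0]] [[-0.784, 0.621, -0.006], [0.448, 0.559, -0.698], [-0.43, -0.549, -0.716]] [0.382, -0.101, 1.458]
top [[448.0, 0.0, 315.8], [0.0, 448.0, 231.2], [0.0, 0.0, 1.0]] [[0.06, -0.998, -0.004], [-0.977, -0.058, -0.205], [0.205, 0.016, -0.979]] [-0.022, 0.553, 1.258]
```

View pics/scene0.png

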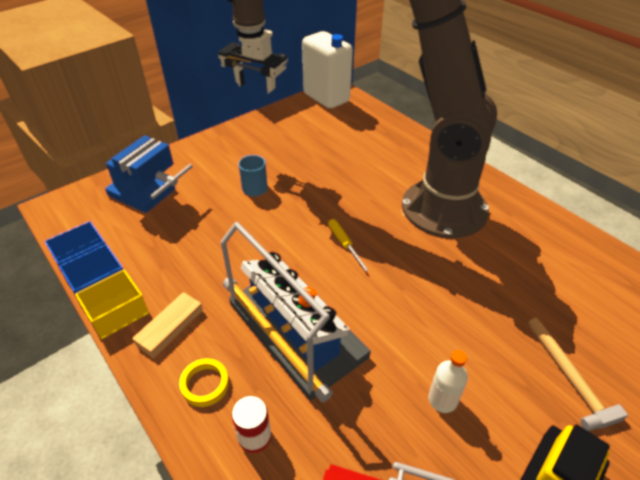

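View pics/top0.png

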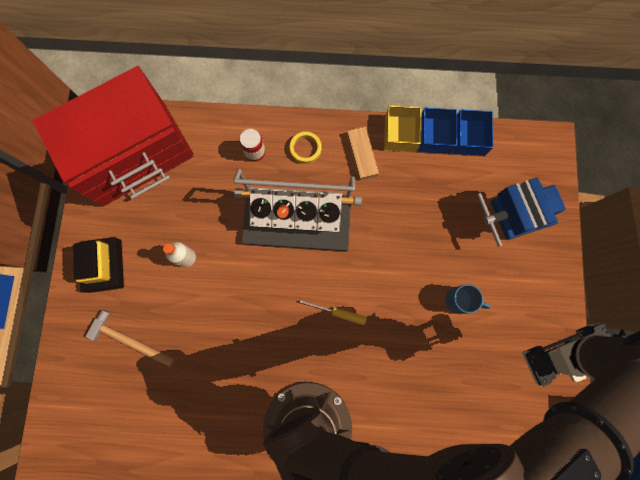

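The top view shows the orange knob second from the left at about (283,211), with black knobs at (261,208), (306,211) and (329,212). In the scene view the orange knob is at (309,297). The front edge of the base plate runs (244,244)–(348,250) in the top view.

```bash
cat > h.py <<'E'
import cv2,numpy as np
from cell import cams,readout
from scipy.spatial.transform import Rotation as Ro
def ray(c,uv):
    K,R,t=(np.array(c[k],float) for k in("camera_matrix","R","t"))
    d=R.T@np.linalg.solve(K,[uv[0],uv[1],1]);return -R.T@t,d/np.linalg.norm(d)
def plane(c,uv,z):
    o,d=ray(c,uv);return o+d*(z-o[2])/d[2]
def tri(rs):
    A=sum(np.eye(3)-np.outer(d,d) for o,d in rs);b=sum((np.eye(3)-np.outer(d,d))@o for o,d in rs)
    return np.linalg.solve(A,b)
def proj(c,X):
    K,R,t=(np.array(c[k],float) for k in("camera_matrix","R","t"));p=K@(R@X+t);return p[:2]/p[2]
def mask(im,lo,hi):return cv2.inRange(cv2.cvtColor(im,cv2.COLOR_BGR2HSV),np.array(lo),np.array(hi))
E
python3 - <<'E'
from h import *
P={}
for n,(x0,y0,x1,y1) in dict(scene=(285,280,335,315),top=(268,195,300,228)).items():
    im=cv2.imread(f"pics/{n}0.png")[y0:y1,x0:x1]
    m=mask(im,(3,180,120),(16,255,255));k,l,s,ce=cv2.connectedComponentsWithStats(m)
    for i in range(1,k):
        if s[i,4]>8:print(n,s[i],ce[i]+[x0,y0])
    i=1+np.argmax(s[1:,4]);P[n]=ce[i]+[x0,y0]
c={n:cams.camera_info(n) for n in P}
print(tri([ray(c[n],P[n]) for n in P]))
print("z.164",plane(c["top"],P["top"],.16))
for uv in((261,208),(283,211),(306,211.5),(329,212.5)):print(plane(c["top"],uv,.16).round(3))
for uv in((243.5,245),(348,250.5),):print("plate front",plane(c["top"],uv,.03).round(3))
for uv in((238,182),(353,187)):print("bar",plane(c["top"],uv,.249).round(3))
for uv in((181,255),(466,299)):print("glue/mug",plane(c["top"],uv,.1).round(3))
E
python3 - <<'E'
import cv2
a=cv2.imread("pics/top0.png")[165:260,225:370]
b=cv2.imread("pics/scene0.png")[220:400,215:375]
a=cv2.resize(a,(580,380),interpolation=cv2.INTER_CUBIC)
cv2.imwrite("pics/c0.png",a)
E
```

```text
scene [ 19   0  31  30 556] [322.70683453 290.19964029]
scene [13 15 12 12 69] [302.37681159 301.17391304]
top [  9  10  12  13 111] [282.46846847 211.36036036]
[0.56820542 0.11269173 0.17252539]
z.164 [0.58181725 0.10320275 0.16      ]
[0.588 0.162 0.16 ]
[0.583 0.102 0.16 ]
[0.585 0.039 0.16 ]
[ 0.586 -0.024  0.16 ]
plate front [0.505 0.224 0.03 ]
plate front [ 0.506 -0.088  0.03 ]
bar [0.63  0.214 0.249]
bar [ 0.634 -0.08   0.249]
glue/mug [0.454 0.384 0.1  ]
glue/mug [ 0.379 -0.413  0.1  ]
```

View pics/c0.png

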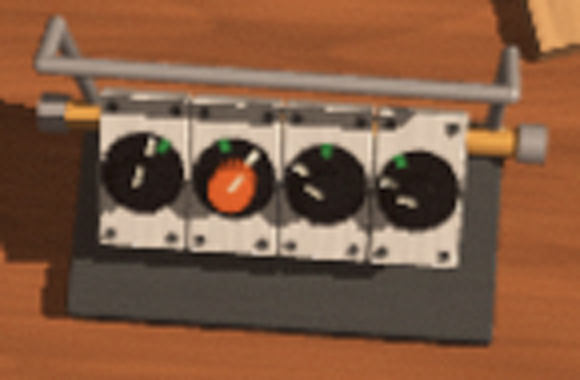

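The crop shows the orange pointer end at about (252,158) and the green mark at (224,146), so the mark lies anticlockwise of the pointer. The row yaw is about 0 and the knob foot is near (0.595, 0.103, 0.135). I'll go to a pre-pose on the axis, 0.17 m out.

```bash
cat >> h.py <<'E'
def tool(phi=0.,yaw=0.,tilt=np.pi/6):
    """tool pointing into the face; phi = turn about the knob axis (anticlockwise from outside +)"""
    n=np.array([-np.sin(tilt),0,np.cos(tilt)]);y=np.array([0,-1,0.]);z=-n
    R=np.column_stack([np.cross(y,z),y,z])
    return Ro.from_rotvec([0,0,yaw])*Ro.from_rotvec(phi*n)*Ro.from_matrix(R)
def rel(p,R):
    s=readout.observe();R0=Ro.from_rotvec(s["ee_rot"])
    print("turn",(R0.inv()*R).as_rotvec().round(3).tolist(),"shift cm",(R0.inv().apply(np.array(p)-s["position"])*100).round(2).tolist(),"clock",s["clock"])
N=np.array([-.5,0,np.sqrt(.75)])
E
python3 - <<'E'
from h import *
rel(np.array([.595,.103,.135])+.17*N,tool())
c={n:cams.camera_info(n) for n in("scene","top")}
print(tri([ray(c["scene"],(302.4,301.2)),ray(c["top"],(282.5,211.4))]))
E
```

```text
turn [-0.111, 0.516, 0.411] shift cm [50.76, -51.03, -5.55] clock 0.1
[0.59030421 0.10241436 0.13785183]
```

Request:
drive_tool(
  commands=[
    [[0,0,0],[0,0,-8],0],
    [[0,0,0],[0,0,-10],0],
    [[0,0,0],[3,-3,-10],0],
    [[-0.1,0.5,0.4],[45,-45,-10],-0.1],
    [[-0.1,0.5,0.4],[45,-45,-10],-0.1],
    [[-0.1,0.5,0.4],[45,-45,-10],-0.1],
    [[-0.1,0.5,0.4],[45,-45,-10],-0.1],
    [[-0.1,0.5,0.4],[45,-45,-10],-0.1],
    [[-0.1,0.5,0.4],[45,-45,-10],-0.1],
    [[-0.1,0.5,0.4],[45,-45,-10],-0.1],
    [[-0.1,0.5,0.4],[45,-45,-10],-0.1],
    [[-0.1,0.5,0.4],[45,-45,-10],-0.1],
    [[-0.1,0.5,0.4],[45,-45,-10],-0.1],
    [[-0.1,0.5,0.4],[45,-45,-10],-0.1],
    [[-0.1,0.5,0.4],[45,-45,-10],-0.1],
    [[-0.1,0.5,0.4],[45,-45,-10],-0.1],
    [[-0.1,0.5,0.4],[45,-45,-10],-0.1],
    [[-0.1,0.5,0.4],[45,-45,-10],-0.1],
    [[-0.1,0.5,0.4],[45,-45,-10],-0.1],
    [[-0.1,0.5,0.4],[45,-45,-10],-0.1],
  ],
)

```text
clock: 1.77
position: [0.482, 0.0246, 0.3265]
ee_rot: [-3.035, -0.021, -0.784]
force: [-0.7, -0.6, -0.5]
width: 0.448
gripper_force: 0.0
```

```bash
python3 - <<'E'
from h import *
print(readout.observe()["position"],readout.observe()["joints"].round(2))
rel(np.array([.595,.103,.135])+.17*N,tool())
E
```

```text
[0.48200849 0.02457202 0.32646038] [ 0.9  -0.17 -0.93  2.1  -0.2   0.65 -1.49]
turn [-0.01, 0.018, 0.011] shift cm [0.39, -7.79, 5.3] clock 1.7667
```

```bash
cat > snap.py <<'E'
import sys,pickle
from h import *
n=sys.argv[1];c=cams.camera_info("wrist");im=cams.get_image("wrist")
cv2.imwrite(f"pics/{n}.png",im);pickle.dump((c,readout.observe()),open(f"{n}.pkl","wb"))
E
python3 snap.py w1
```

Request:
drive_tool(
  commands=[
    [[-0.01,0.02,0.01],[0,-4,0],-0.1],
    [[-0.01,0.02,0.01],[0.4,-7.8,3],-0.1],
    [[-0.01,0.02,0.01],[0.4,-7.8,3],-0.1],
    [[-0.01,0.02,0.01],[0.4,-7.8,3],-0.1],
    [[-0.01,0.02,0.01],[0.4,-7.8,3],-0.1],
  ],
)

```text
clock: 2.23
position: [0.4992, 0.1021, 0.3017]
ee_rot: [-3.034, 0.001, -0.815]
force: [-0.3, 0.3, -0.1]
width: 0.454
gripper_force: 0.0
```

```bash
python3 snap.py w2; python3 -c "
import cv2,numpy as np
a,b=[cv2.imread(f'pics/w{i}.png') for i in(1,2)]
cv2.imwrite('pics/w12.png',cv2.resize(np.hstack([a,b]),(800,300),interpolation=cv2.INTER_AREA))"
```

```text
(no output)
```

View pics/w12.png

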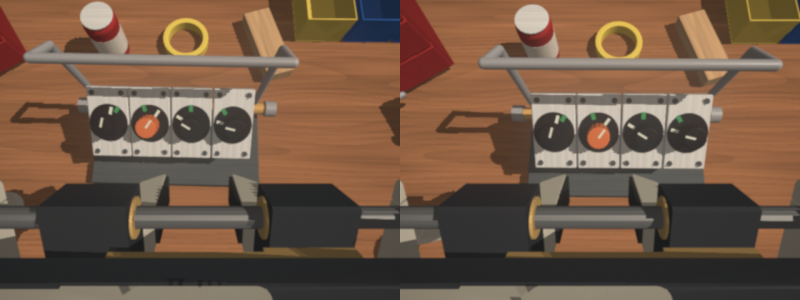

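Both wrist views show the bank clearly. The orange knob is at full-scale (237,211) in w1 and (317,217) in w2, with the green mark above it and the pointer up to its right.

```bash
cat > meas.py <<'E'
import sys,pickle
from h import *
def blobs(im,c0,r):
    x0,y0=int(c0[0]-r),int(c0[1]-r);s=im[y0:y0+2*r,x0:x0+2*r];out={}
    for nm,lo,hi in(("orange",(3,120,110),(16,255,255)),("green",(45,90,50),(85,255,255)),("white",(0,0,150),(179,80,255))):
        k,l,st,ce=cv2.connectedComponentsWithStats(mask(s,lo,hi))
        out[nm]=[(int(st[i,4]),(ce[i]+[x0,y0]).round(1).tolist(),st[i,:4].tolist()) for i in range(1,k) if st[i,4]>6]
    return out
E
python3 - <<'E'
from meas import *
cs=[]
for n,g in(("w1",(237,205)),("w2",(317,211))):
    im=cv2.imread(f"pics/{n}.png");c,s=pickle.load(open(n+".pkl","rb"));cs.append(c)
    b=blobs(im,g,34)
    for k in b:print(n,k,[x for x in b[k]])
    print(np.round(c["camera_matrix"],1).tolist()[0], (-np.array(c["R"]).T@np.array(c["t"])).round(3))
    x=im[g[1]-45:g[1]+45,g[0]-45:g[0]+45];cv2.imwrite(f"pics/{n}c.png",cv2.resize(x,(400,400),interpolation=cv2.INTER_CUBIC))
a,b=[cv2.imread(f"pics/w{i}c.png") for i in(1,2)];cv2.imwrite("pics/w12c.png",np.hstack([a,b]))
E
```

```text
w1 orange [(1087, [235.0, 202.2], [13, 12, 39, 39])]
w1 green [(43, [230.6, 174.0], [24, 0, 8, 8])]
w1 white [(102, [204.7, 184.6], [0, 0, 5, 29]), (122, [212.2, 176.3], [5, 0, 15, 17]), (161, [265.6, 178.2], [51, 0, 17, 29]), (58, [250.8, 181.2], [43, 5, 10, 12]), (41, [236.4, 198.6], [29, 22, 10, 12]), (842, [237.9, 232.0], [0, 51, 68, 17])]
[396.2, 0.0, 317.9] [0.472 0.022 0.502]
w2 orange [(1148, [317.2, 218.3], [16, 20, 38, 42])]
w2 green [(49, [308.9, 186.1], [23, 5, 7, 9])]
w2 white [(689, [317.2, 184.6], [0, 0, 68, 38]), (66, [330.9, 194.5], [43, 12, 11, 12]), (51, [322.4, 213.6], [34, 30, 11, 14]), (152, [321.1, 242.6], [8, 61, 55, 7])]
[396.2, 0.0, 317.9] [0.485 0.101 0.477]
```

View pics/w12c.png

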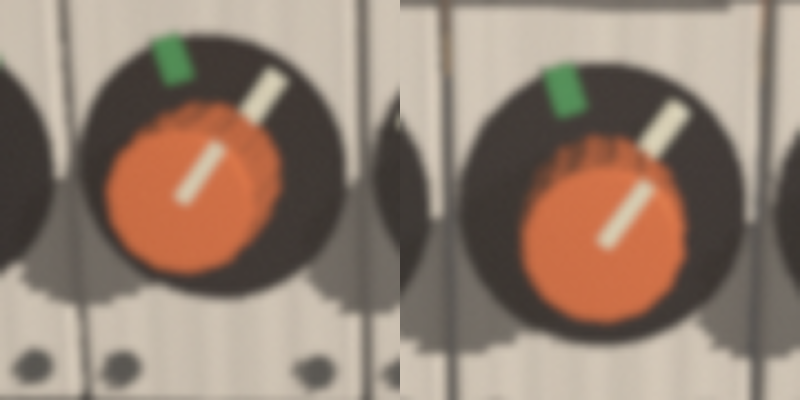

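The crops show the ring centre, knob-top disc, green mark and pointer clearly: ring centres at w1 (239.8,197.5) and w2 (317.6,211.7).

```bash
python3 - <<'E'
from meas import *
c=[pickle.load(open(f"w{i}.pkl","rb"))[0] for i in(1,2)]
T={}
for nm,a,b in(("ring",(239.8,197.5),(317.6,211.7)),("top",(233.2,203.9),(317.7,220.9)),("mark",(231,173.5),(309,186.3)),("ptr",(254.6,176.9),(335.5,190.3))):
    T[nm]=tri([ray(c[0],a),ray(c[1],b)]);print(nm,T[nm].round(4))
ax=T["top"]-T["ring"];print("axis",ax.round(4),np.linalg.norm(ax))
f=T["ring"]-.0012*N
up=np.array([np.sqrt(.75),0,.5]);L=np.array([0,1.,0])
for nm in("mark","ptr"):  # angles on plane 3.5mm (mark ring 1.2)
    for cc,uv in zip(c,{"mark":((231,173.5),(309,186.3)),"ptr":((254.6,176.9),(335.5,190.3))}[nm]):
        o,d=ray(cc,uv);h=.0012 if nm=="mark" else .0045
        X=o+d*(((f+h*N-o)@N)/(d@N));v=X-f;print(nm,"r",np.hypot(v@up,v@L).round(4),"ang left of up deg",np.degrees(np.arctan2(v@L,v@up)).round(1))
E
```

```text
ring [0.5926 0.101  0.1365]
top [0.5769 0.1008 0.1633]
mark [0.613  0.1085 0.1468]
ptr [0.6082 0.0852 0.1501]
axis [-0.0156 -0.0002  0.0268] 0.03099313778956421
mark r 0.0241 ang left of up deg 17.6
mark r 0.0243 ang left of up deg 18.1
ptr r 0.0258 ang left of up deg -37.3
ptr r 0.0255 ang left of up deg -38.2
```

```bash
python3 - <<'E'
from h import *
F=np.array([.5928,.101,.135])
rel(F+.10*N,tool(.45));rel(F+.014*N,tool(.45))
E
```

```text
turn [0.0, -0.0, -0.451] shift cm [-0.21, 0.05, 9.14] clock 2.2833
turn [0.0, -0.0, -0.451] shift cm [-0.21, 0.05, 17.74] clock 2.2833
```

Request:
drive_tool(
  commands=[
    [[0,0,-0.15],[-0.2,0.05,3],-0.1],
    [[0,0,-0.3],[-0.2,0.05,6],-0.1],
    [[0,0,-0.45],[-0.2,0.05,9],-0.1],
    [[0,0,-0.45],[-0.2,0.05,9],-0.1],
    [[0,0,-0.45],[-0.2,0.05,11],-0.1],
    [[0,0,-0.45],[-0.2,0.05,13],-0.1],
    [[0,0,-0.45],[-0.2,0.05,14.5],-0.1],
    [[0,0,-0.45],[-0.2,0.05,16],-0.1],
    [[0,0,-0.45],[-0.2,0.05,17],-0.1],
    [[0,0,-0.45],[-0.2,0.05,17.7],-0.1],
    [[0,0,-0.45],[-0.2,0.05,17.7],-0.1],
    [[0,0,-0.45],[-0.2,0.05,17.7],-0.1],
  ],
)

```text
clock: 3.28
position: [0.5861, 0.0995, 0.1481]
ee_rot: [2.851, 0.649, 0.764]
force: [0.3, 0.5, 0.8]
width: 0.449
gripper_force: 0.0
```

```bash
python3 - <<'E'
from h import *
F=np.array([.5928,.101,.135])
s=readout.observe();print({k:np.round(s[k],3) for k in("position","force","ft_torque","joints","width")})
rel(F+.014*N,tool(.45))
E
python3 snap.py w3
```

```text
{'position': array([0.586, 0.1  , 0.148]), 'force': array([0.294, 0.493, 0.795]), 'ft_torque': array([ 0.005,  0.6  , -0.048]), 'joints': array([ 0.381,  0.436, -0.95 ,  2.162,  1.298,  0.589, -2.648]), 'width': np.float64(0.449)}
turn [0.004, 0.001, -0.001] shift cm [-0.01, -0.17, 0.07] clock 3.2833
```

View pics/w3.png

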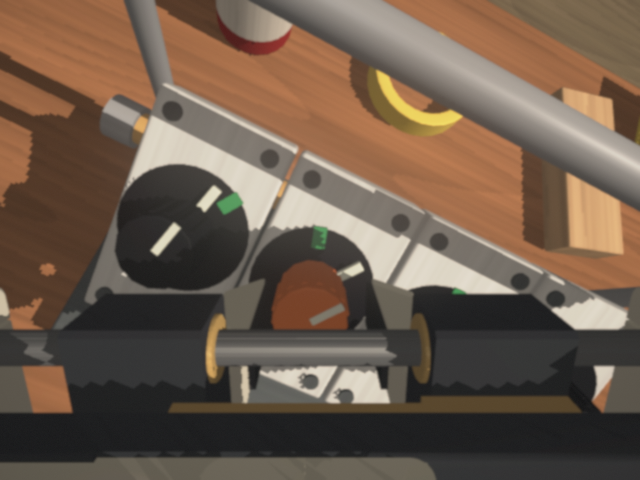

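The wrist view shows the orange knob between the pads, with the pointer at (350,270), the mark at (319,237), and the bar clear. Closing and starting to turn.

Request:
drive_tool(
  commands=[
    [[0,0,0],[0,-0.15,0],-0.2],
    [[0,0,0],[0,-0.15,0],-1],
    [[0,0,0],[0,-0.15,0],-1],
    [[0,0,0],[0,-0.15,0],-1],
    [[0,0,0],[0,-0.15,0],-1],
    [[0,0,0],[0,-0.15,0],-1],
    [[0,0,0],[0,-0.15,0],-1],
  ],
  newtons=20,
)

```text
clock: 3.92
position: [0.5859, 0.1031, 0.1487]
ee_rot: [2.851, 0.652, 0.769]
force: [-5.7, -0.9, 7.3]
width: 0.321
gripper_force: 20.0
```

```bash
cat > st.py <<'E'
from h import *
F=np.array([.5928,.101,.135])
s=readout.observe();R=Ro.from_rotvec(s["ee_rot"]);d=tool(0).inv()*R
print("clock",s["clock"],"phi",round(-d.as_rotvec()[2],3),"tilt",d.as_rotvec()[:2].round(3),"tz",round(R.as_matrix()[:,2]@s["ft_torque"],3),"T tool",R.inv().apply(s["ft_torque"]).round(3),"F tool",R.inv().apply(s["force"]).round(1),"off cm tool",(R.inv().apply(F+.014*N-s["position"])*100).round(2),"w",round(s["width"],3),"grip",s["gripper_force"],"j",s["joints"].round(2))
E
python3 st.py
```

```text
clock 3.9167 phi 0.45 tilt [-0.002  0.003] tz 0.044 T tool [ 0.147 -0.783  0.044] F tool [-1.5  0.3 -9.2] off cm tool [-0.17  0.15  0.13] w 0.321 grip 20.00189960002899 j [ 0.38  0.44 -0.95  2.16  1.3   0.59 -2.66]
```

Request:
drive_tool(
  commands=[
    [[0,0,0.06],[0,0,0],-1],
    [[0,0,0.12],[0,0,0],-1],
    [[0,0,0.18],[0,0,0],-1],
    [[0,0,0.24],[0,0,0],-1],
    [[0,0,0.3],[0,0,0],-1],
    [[0,0,0.36],[0,0,0],-1],
    [[0,0,0.42],[0,0,0],-1],
    [[0,0,0.42],[0,0,0],-1],
    [[0,0,0.42],[0,0,0],-1],
  ],
)

```text
clock: 4.67
position: [0.5858, 0.103, 0.1484]
ee_rot: [3.022, 0.049, 0.814]
force: [0.2, -4.5, 3.5]
width: 0.322
gripper_force: 20.0
```

```bash
python3 st.py
```

```text
clock 4.6667 phi 0.033 tilt [-0.003  0.003] tz -0.019 T tool [-0.931 -0.388 -0.019] F tool [ 1.8  4.5 -2.9] off cm tool [-0.07  0.2   0.11] w 0.322 grip 20.00694215297699 j [-0.4   0.27  0.02  2.22  0.88  0.24 -2.74]
```

Request:
drive_tool(
  commands=[
    [[0,0,0.04],[0,0,0],-1],
    [[0,0,0.08],[0,0,0],-1],
    [[0,0,0.08],[0,0,0],-1],
    [[0,0,0.08],[0,0,0],-1],
  ],
)

```text
clock: 5.0
position: [0.5859, 0.1029, 0.1483]
ee_rot: [-3.021, 0.073, -0.813]
force: [-4.4, -1.2, 5.9]
width: 0.322
gripper_force: 20.0
```

```bash
sed -i 's/\["joints"\].round(2)/["joints"].round(3)/' st.py; python3 st.py
```

```text
clock 5.0 phi -0.048 tilt [-0.001  0.002] tz 0.014 T tool [-0.393 -0.641  0.014] F tool [-0.7  1.3 -7.3] off cm tool [-0.06  0.19  0.1 ] w 0.322 grip 20.008172392845154 j [-0.481  0.271  0.119  2.226  0.795  0.215 -2.737]
```

Request:
drive_tool(
  commands=[
    [[0,0,0],[0,0,0],-0.1],
    [[0,0,0],[0,0,0],-0.1],
    [[0,0,0],[0,0,0],-0.1],
    [[0,0,0],[0,0,-2],-0.1],
    [[0,0,0],[0,0,-5],-0.1],
    [[0,0,0],[0,0,-8.5],-0.1],
    [[0,0,0],[0,0,-12],-0.1],
    [[0,0,-0.12],[0,0,-12],-0.1],
    [[0,0,-0.24],[0,0,-12],-0.1],
    [[0,0,-0.36],[0,0,-12],-0.1],
    [[0,0,-0.48],[0,0,-12],-0.1],
    [[0,0,-0.6],[0,0,-12],-0.1],
    [[0,0,-0.72],[0,0,-12],-0.1],
    [[0,0,-0.84],[0,0,-12],-0.1],
    [[0,0,-0.96],[0,0,-12],-0.1],
    [[0,0,-1.08],[0,0,-12],-0.1],
    [[0,0,-1.2],[0,0,-12],-0.1],
    [[0,0,-1.32],[0,0,-12],-0.1],
    [[0,0,-1.44],[0,0,-12],-0.1],
    [[0,0,-1.56],[0,0,-12],-0.1],
  ],
)

```text
clock: 6.67
position: [0.5256, 0.103, 0.252]
ee_rot: [1.982, 1.877, 0.533]
force: [0.5, -0.0, 0.4]
width: 0.453
gripper_force: 0.0
```

```bash
python3 st.py
```

```text
clock 6.6667 phi 1.517 tilt [-0.003  0.001] tz -0.06 T tool [ 0.521 -0.027 -0.06 ] F tool [ 0.   0.6 -0.1] off cm tool [-0.19 -0.05 12.09] w 0.453 grip 0.0 j [-0.34   0.024 -0.108  2.193  0.486  0.493 -0.883]
```

Request:
drive_tool(
  commands=[
    [[0,0,-0.12],[0,0,0],-0.1],
    [[0,0,-0.24],[0,0,0],-0.1],
    [[0,0,-0.36],[0,0,0],-0.1],
    [[0,0,-0.48],[0,0,0],-0.1],
    [[0,0,-0.6],[0,0,0],-0.1],
    [[0,0,-0.72],[0,0,0],-0.1],
    [[0,0,-0.84],[0,0,0],-0.1],
    [[0,0,-0.96],[0,0,0],-0.1],
    [[0,0,-1.08],[0,0,0],-0.1],
    [[0,0,-1.2],[0,0,0],-0.1],
    [[0,0,-1.32],[0,0,0],-0.1],
    [[0,0,-1.44],[0,0,0],-0.1],
    [[0,0,-1.56],[0,0,0],-0.1],
    [[0,0,-1.68],[0,0,0],-0.1],
    [[0,0,-1.8],[0,0,0],-0.1],
    [[0,0,-1.92],[0,0,0],-0.1],
    [[0,0,-2.04],[0,0,0],-0.1],
    [[0,0,-2.04],[0,0,0],-0.1],
  ],
)

```text
clock: 8.17
position: [0.5256, 0.103, 0.252]
ee_rot: [-0.54, 2.567, -0.147]
force: [0.3, -1.0, 0.1]
width: 0.45
gripper_force: 0.0
```

```bash
python3 st.py; python3 -c "
from h import *
F=np.array([.5928,.102,.135])
rel(F+.014*N,tool(np.pi+.45))"
```

```text
clock 8.1667 phi -2.727 tilt [0.003 0.002] tz 0.059 T tool [-0.305  0.395  0.059] F tool [ 0.1 -1.   0.1] off cm tool [ 0.14 -0.14 12.09] w 0.45 grip 0.0 j [-0.284  0.027 -0.165  2.189  0.49   0.494  1.154]
turn [-0.002, 0.002, -0.035] shift cm [0.1, -0.05, 12.09] clock 8.1667
```

Request:
drive_tool(
  commands=[
    [[0,0,-0.03],[0,0,3],-0.1],
    [[0,0,-0.03],[0,0,6],-0.1],
    [[0,0,-0.03],[0,0,8.5],-0.1],
    [[0,0,-0.03],[0.05,-0.05,10.5],-0.1],
    [[0,0,-0.03],[0.05,-0.05,11.6],-0.1],
    [[0,0,-0.03],[0.05,-0.05,12.1],-0.1],
    [[0,0,-0.03],[0.05,-0.05,12.1],-0.1],
    [[0,0,-0.03],[0.05,-0.05,12.1],-1],
    [[0,0,-0.03],[0.05,-0.05,12.1],-1],
    [[0,0,-0.03],[0.05,-0.05,12.1],-1],
    [[0,0,-0.03],[0.05,-0.05,12.1],-1],
    [[0,0,-0.03],[0.05,-0.05,12.1],-1],
    [[0,0,0.02],[0.05,-0.05,12.1],-1],
    [[0,0,0.07],[0.05,-0.05,12.1],-1],
    [[0,0,0.12],[0.05,-0.05,12.1],-1],
    [[0,0,0.12],[0.05,-0.05,12.1],-1],
    [[0,0,0.12],[0.05,-0.05,12.1],-1],
  ],
)

```text
clock: 9.58
position: [0.5863, 0.1029, 0.1481]
ee_rot: [-0.375, 2.591, -0.101]
force: [-5.6, 1.6, 7.6]
width: 0.322
gripper_force: 20.0
```

```bash
python3 st.py;python3 snap.py w4
```

```text
clock 9.5833 phi -2.854 tilt [0.006 0.001] tz -0.005 T tool [-0.562  0.614 -0.005] F tool [ 0.5  1.8 -9.4] off cm tool [ 0.14 -0.16  0.06] w 0.322 grip 20.0031378865242 j [-0.413  0.273  0.039  2.222  0.87   0.232  0.669]
```

View pics/w4.png

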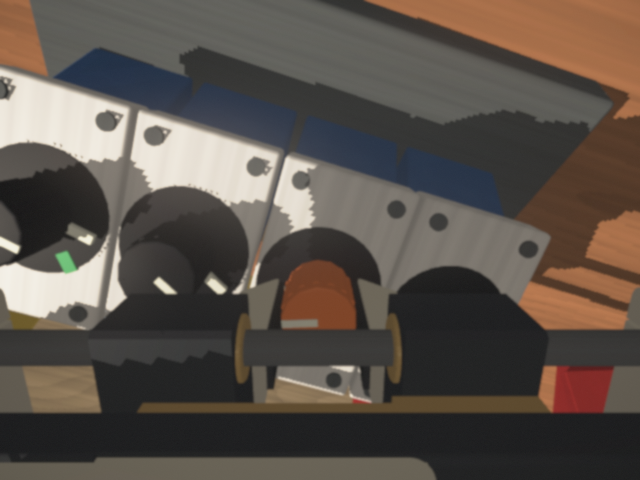

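The index line on the knob top at (300,323) puts the pointer at about −74°, so there is no slip. Continuing in steps.

Request:
drive_tool(
  commands=[
    [[0,0,0.05],[0,0,0],-1],
    [[0,0,0.1],[0,0,0],-1],
    [[0,0,0.15],[0,0,0],-1],
    [[0,0,0.15],[0,0,0],-1],
  ],
)

```text
clock: 9.97
position: [0.5863, 0.1028, 0.1481]
ee_rot: [-0.176, 2.609, -0.047]
force: [-5.5, 1.8, 6.5]
width: 0.323
gripper_force: 20.0
```

```bash
python3 st.py
```

```text
clock 9.9667 phi -3.007 tilt [0.006 0.   ] tz 0.014 T tool [-0.385  0.73   0.014] F tool [ 1.2  2.  -8.3] off cm tool [ 0.11 -0.17  0.06] w 0.323 grip 20.00321388244629 j [-0.445  0.272  0.077  2.224  0.84   0.223  0.544]
```

Request:
drive_tool(
  commands=[
    [[0,0,0.05],[0,0,0],-1],
    [[0,0,0.1],[0,0,0],-1],
    [[0,0,0.15],[0,0,0],-1],
    [[0,0,0.15],[0,0,0],-1],
  ],
)

```text
clock: 10.3
position: [0.5863, 0.1027, 0.1482]
ee_rot: [0.02, 2.614, 0.005]
force: [-5.8, 0.4, 6.8]
width: 0.32
gripper_force: 20.0
```

```bash
python3 st.py
```

```text
clock 10.3 phi 3.126 tilt [-0.006 -0.   ] tz 0.039 T tool [-0.232  0.728  0.039] F tool [ 1.6  0.4 -8.8] off cm tool [ 0.1  -0.17  0.07] w 0.32 grip 20.00282049179077 j [-0.476  0.272  0.115  2.226  0.808  0.214  0.424]
```

Request:
drive_tool(
  commands=[
    [[0,0,0.05],[0,0,0],-1],
    [[0,0,0.1],[0,0,0],-1],
    [[0,0,0.15],[0,0,0],-1],
    [[0,0,0.15],[0,0,0],-1],
  ],
)

```text
clock: 10.63
position: [0.5863, 0.1026, 0.1481]
ee_rot: [0.216, 2.606, 0.058]
force: [-6.0, 0.5, 7.5]
width: 0.317
gripper_force: 20.0
```

```bash
python3 st.py
```

```text
clock 10.6333 phi 2.976 tilt [-0.006  0.   ] tz -0.023 T tool [-0.068  0.742 -0.023] F tool [ 1.4  0.3 -9.5] off cm tool [ 0.06 -0.17  0.06] w 0.317 grip 20.00266134738922 j [-0.508  0.272  0.153  2.229  0.773  0.205  0.308]
```

```bash
python3 snap.py w5; cat > idx.py <<'E'
from h import *
import sys
for n in sys.argv[1:]:
    im=cv2.imread(f"pics/{n}.png");s=im[290:328,276:364]
    m=mask(s,(0,0,110),(179,110,255));k,l,st,ce=cv2.connectedComponentsWithStats(m)
    for i in range(1,k):
        if st[i,4]>30:
            r=cv2.minAreaRect(np.argwhere(l==i)[:,::-1].astype(np.float32));print(n,st[i],(ce[i]+[276,290]).round(1),r[1],round(r[2],1))
E
python3 idx.py w4 w5
```

```text
w4 [  6  29  36   9 300] [299.8 323.1] (8.0, 35.0) 90.0
w5 [  6  29  36   9 296] [299.3 323. ] (8.0, 35.0) 90.0
```

Request:
drive_tool(
  commands=[
    [[0,0,0.04],[0,0,0],-1],
    [[0,0,0.08],[0,0,0],-1],
    [[0,0,0.12],[0,0,0],-1],
    [[0,0,0.12],[0,0,0],-1],
  ],
)

```text
clock: 11.02
position: [0.5862, 0.1025, 0.1481]
ee_rot: [0.372, 2.591, 0.1]
force: [-6.3, -0.1, 6.9]
width: 0.324
gripper_force: 20.0
```

```bash
python3 st.py;python3 snap.py w6;python3 idx.py w6
```

```text
clock 11.0167 phi 2.857 tilt [-0.005  0.   ] tz -0.016 T tool [ 0.165  0.733 -0.016] F tool [ 1.9 -0.7 -9.2] off cm tool [ 0.04 -0.17  0.06] w 0.324 grip 20.00228852033615 j [-0.533  0.272  0.183  2.231  0.743  0.198  0.219]
w6 [  5  29  37   9 305] [299.5 323.1] (8.0, 36.0) 90.0
```

Request:
drive_tool(
  commands=[
    [[0,0,0.04],[0,0,0],-1],
    [[0,0,0.08],[0,0,0],-1],
    [[0,0,0.12],[0,0,0],-1],
    [[0,0,0.12],[0,0,0],-1],
  ],
)

```text
clock: 11.4
position: [0.5862, 0.1025, 0.1481]
ee_rot: [0.527, 2.568, 0.142]
force: [-5.6, 0.7, 7.6]
width: 0.32
gripper_force: 20.0
```

```bash
python3 st.py;python3 snap.py w7;python3 idx.py w7
```

```text
clock 11.4 phi 2.737 tilt [-0.005  0.   ] tz -0.184 T tool [ 0.234  0.722 -0.184] F tool [ 1.2  0.2 -9.4] off cm tool [ 0.02 -0.17  0.06] w 0.32 grip 20.00225454568863 j [-0.557  0.273  0.214  2.233  0.71   0.191  0.13 ]
w7 [  5  29  37   9 309] [299.5 323.2] (8.0, 36.0) 90.0
```

Request:
drive_tool(
  commands=[
    [[0,0,0.04],[0,0,0],-1],
    [[0,0,0.08],[0,0,0],-1],
    [[0,0,0.08],[0,0,0],-1],
    [[0,0,0.08],[0,0,0],-1],
    [[0,0,0.08],[0,0,0],-1],
  ],
)

```text
clock: 11.87
position: [0.5862, 0.1024, 0.148]
ee_rot: [0.627, 2.549, 0.168]
force: [-5.6, -0.0, 7.5]
width: 0.323
gripper_force: 20.0
```

```bash
python3 st.py;python3 snap.py w8;python3 idx.py w8
```

```text
clock 11.8667 phi 2.66 tilt [-0.005  0.001] tz -0.162 T tool [ 0.296  0.714 -0.162] F tool [ 0.9 -0.5 -9.4] off cm tool [ 0.   -0.17  0.06] w 0.323 grip 20.001680552959442 j [-0.573  0.273  0.233  2.234  0.688  0.187  0.075]
w8 [85  0  3 16 34] [362.3 296.1] (15.0, 2.0) 90.0
w8 [  5  29  37   9 306] [299.6 323.2] (8.0, 36.0) 90.0
```

```bash
python3 - <<'E'
from h import *
v=[]
for i in range(8):
    s=readout.observe();v.append(Ro.from_rotvec(s["ee_rot"]).as_matrix()[:,2]@s["ft_torque"]);cams.get_image("wrist")
print(np.round(v,3),np.mean(v))
E
```

```text
[-0.218 -0.168 -0.171 -0.22  -0.218 -0.242 -0.216 -0.194] -0.2057973958128153
```

The seat is felt: mean torque −0.206 N m, steady for over 0.4 s with no slip. Opening stroke 1, then ratchet back.

Request:
drive_tool(
  commands=[
    [[0,0,-0.12],[0,0,0],-1],
    [[0,0,-0.24],[0,0,0],-1],
    [[0,0,-0.36],[0,0,0],-1],
    [[0,0,-0.48],[0,0,0],-1],
    [[0,0,-0.6],[0,0,0],-1],
    [[0,0,-0.72],[0,0,0],-1],
    [[0,0,-0.84],[0,0,0],-1],
    [[0,0,-0.95],[0,0,0],-1],
    [[0,0,-0.95],[0,0,0],-1],
    [[0,0,-0.95],[0,0,0],-0.1],
    [[0,0,-0.95],[0,0,0],-0.1],
    [[0,0,-0.95],[0,0,0],-0.1],
    [[0,0,-0.95],[0,0,0],-0.1],
  ],
)

```text
clock: 13.4
position: [0.5863, 0.1021, 0.1474]
ee_rot: [-0.607, 2.554, -0.165]
force: [0.8, -0.2, -0.2]
width: 0.447
gripper_force: 0.0
```

```bash
python3 st.py;python3 snap.py w9;python3 idx.py w9
```

```text
clock 13.4 phi -2.674 tilt [0.003 0.003] tz 0.084 T tool [-0.337  0.369  0.084] F tool [-0.5 -0.4  0.6] off cm tool [ 0.1  -0.07 -0.  ] w 0.447 grip 0.0 j [-0.367  0.276 -0.016  2.218  0.909  0.246  0.812]
w9 [  0   0  12  10 114] [281.2 294.4] (9.0, 11.0) 90.0
w9 [  7  31  37   7 224] [301.6 324.4] (6.0, 36.0) 90.0
```

Request:
drive_tool(
  commands=[
    [[0,0,0.12],[0,0,0],-0.1],
    [[0,0,0.24],[0,0,0],-0.1],
    [[0,0,0.36],[0,0,0],-0.1],
    [[0,0,0.48],[0,0,0],-0.1],
    [[0,0,0.6],[0,0,0],-0.1],
    [[0,0,0.72],[0,0,0],-0.1],
    [[0,0,0.84],[0,0,0],-0.1],
    [[0,0,0.95],[0,0,0],-0.1],
    [[0,0,0.95],[0,0,0],-0.1],
    [[0,0,0.95],[0,0,0],-1],
    [[0,0,0.95],[0,0,0],-1],
    [[0,0,0.95],[0,0,0],-1],
    [[0,0,0.95],[0,0,0],-1],
    [[0,0,0.95],[0,0,0],-1],
  ],
)

```text
clock: 14.62
position: [0.5863, 0.1026, 0.1474]
ee_rot: [0.625, 2.549, 0.168]
force: [-0.3, 1.0, 0.5]
width: 0.321
gripper_force: 20.0
```

Request:
drive_tool(
  commands=[
    [[0,0,-0.12],[0,0,0],-1],
    [[0,0,-0.24],[0,0,0],-1],
    [[0,0,-0.36],[0,0,0],-1],
    [[0,0,-0.48],[0,0,0],-1],
    [[0,0,-0.6],[0,0,0],-1],
    [[0,0,-0.72],[0,0,0],-1],
    [[0,0,-0.84],[0,0,0],-1],
    [[0,0,-0.95],[0,0,0],-1],
    [[0,0,-0.95],[0,0,0],-1],
    [[0,0,-0.95],[0,0,0],-0.1],
    [[0,0,-0.95],[0,0,0],-0.1],
    [[0,0,-0.95],[0,0,0],-0.1],
    [[0,0,-0.95],[0,0,0],-0.1],
  ],
)

```text
clock: 15.7
position: [0.5862, 0.102, 0.1473]
ee_rot: [-0.606, 2.554, -0.165]
force: [0.2, 0.5, -0.5]
width: 0.446
gripper_force: 0.0
```

```bash
python3 st.py;python3 snap.py w10
```

```text
clock 15.7 phi -2.676 tilt [0.003 0.003] tz 0.089 T tool [-0.348  0.376  0.089] F tool [-0.2  0.5  0.5] off cm tool [ 0.08 -0.07 -0.01] w 0.446 grip 0.0 j [-0.356  0.276 -0.029  2.217  0.918  0.249  0.802]
```

View pics/w10.png

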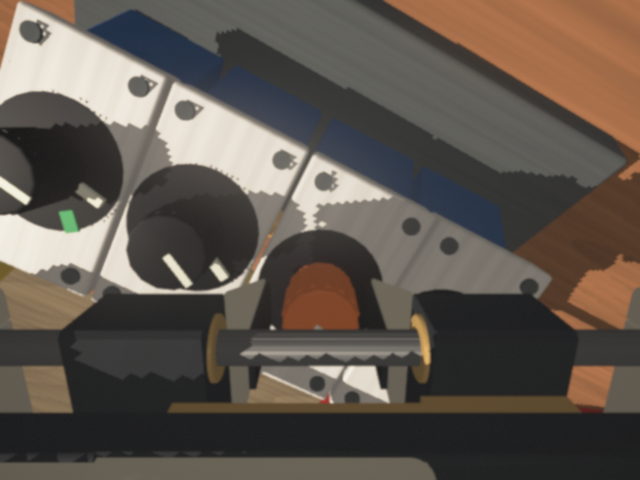

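Held without slip; the index line has turned as expected and is now hidden behind the rod near (315,327). Third stroke, then check.

Request:
drive_tool(
  commands=[
    [[0,0,0.12],[0,0,0],-0.1],
    [[0,0,0.24],[0,0,0],-0.1],
    [[0,0,0.36],[0,0,0],-0.1],
    [[0,0,0.48],[0,0,0],-0.1],
    [[0,0,0.6],[0,0,0],-0.1],
    [[0,0,0.72],[0,0,0],-0.1],
    [[0,0,0.84],[0,0,0],-0.1],
    [[0,0,0.95],[0,0,0],-0.1],
    [[0,0,0.95],[0,0,0],-0.1],
    [[0,0,0.95],[0,0,0],-1],
    [[0,0,0.95],[0,0,0],-1],
    [[0,0,0.95],[0,0,0],-1],
    [[0,0,0.95],[0,0,0],-1],
    [[0,0,0.95],[0,0,0],-1],
  ],
)

```text
clock: 16.92
position: [0.5863, 0.1026, 0.1474]
ee_rot: [0.626, 2.549, 0.168]
force: [-0.1, 1.4, 1.1]
width: 0.323
gripper_force: 20.0
```

Request:
drive_tool(
  commands=[
    [[0,0,-0.12],[0,0,0],-1],
    [[0,0,-0.24],[0,0,0],-1],
    [[0,0,-0.36],[0,0,0],-1],
    [[0,0,-0.48],[0,0,0],-1],
    [[0,0,-0.6],[0,0,0],-1],
    [[0,0,-0.72],[0,0,0],-1],
    [[0,0,-0.84],[0,0,0],-1],
    [[0,0,-0.97],[0,0,0],-1],
    [[0,0,-0.97],[0,0,0],-1],
    [[0,0,-0.97],[0,0,0],-1],
    [[0,0,-0.97],[0,0,0],-1],
  ],
)

```text
clock: 17.83
position: [0.5863, 0.1029, 0.1474]
ee_rot: [-0.63, 2.549, -0.169]
force: [-0.9, 3.6, 0.8]
width: 0.324
gripper_force: 20.0
```

```bash
python3 st.py; python3 - <<'E'
from h import *
import pickle
# where pointer/mark would appear in the wrist image after retreat? snapshot now
E
python3 snap.py w11; python3 idx.py w11
```

```text
clock 17.8333 phi -2.657 tilt [0.004 0.001] tz 0.082 T tool [-1.061  0.14   0.082] F tool [-1.3  3.4 -1.2] off cm tool [ 0.14 -0.14 -0.  ] w 0.324 grip 20.000055134296417 j [-0.341  0.277 -0.047  2.216  0.929  0.253  0.809]
```

Request:
drive_tool(
  commands=[
    [[0,0,0.12],[0,0,0],-1],
    [[0,0,0.24],[0,0,0],-1],
    [[0,0,0.36],[0,0,0],-1],
    [[0,0,0.47],[0,0,0],-1],
    [[0,0,0.47],[0,0,0],-1],
    [[0,0,0.47],[0,0,0],-1],
    [[0,0,0.47],[0,0,0],-0.1],
    [[0,0,0.47],[0,0,0],-0.1],
    [[0,0,0.47],[0,0,0],-0.1],
    [[0,0,0.47],[0,0,-2],-0.1],
    [[0,0,0.47],[0,0,-5],-0.1],
    [[0,0,0.47],[0,0,-8],-0.1],
    [[0,0,0.47],[0,0,-12],-0.1],
    [[0,0,0.47],[0,0,-16],-0.1],
    [[0,0,0.47],[0,0,-16],-0.1],
    [[0,0,0.47],[0,0,-16],-0.1],
  ],
)

```text
clock: 19.22
position: [0.5061, 0.1023, 0.2883]
ee_rot: [-0.022, 2.611, -0.006]
force: [1.3, -0.4, -0.3]
width: 0.449
gripper_force: 0.0
```

```bash
python3 st.py; python3 snap.py w12b;python3 - <<'E'
from h import *
import pickle
c,s=pickle.load(open("w12b.pkl","rb"));im=cv2.imread("pics/w12b.png")
p=proj(c,np.array([.5928,.101,.135])+.01*N);print(p)
x,y=int(p[0]),int(p[1]);y0=max(0,y-45);x0=max(0,x-45)
cv2.imwrite("pics/w12d.png",cv2.resize(im[y0:y0+90,x0:x0+90],(500,500),interpolation=cv2.INTER_CUBIC));print(x0,y0)
E
```

```text
clock 19.2167 phi -3.124 tilt [0.012 0.   ] tz 0.085 T tool [-0.06   0.52   0.085] F tool [-0.9 -0.5  0.9] off cm tool [ 0.28 -0.13 16.21] w 0.449 grip 0.0 j [-0.302 -0.053 -0.159  2.168  0.408  0.582  0.833]
[318.15206846 211.77463022]
273 166
```

View pics/w12d.png

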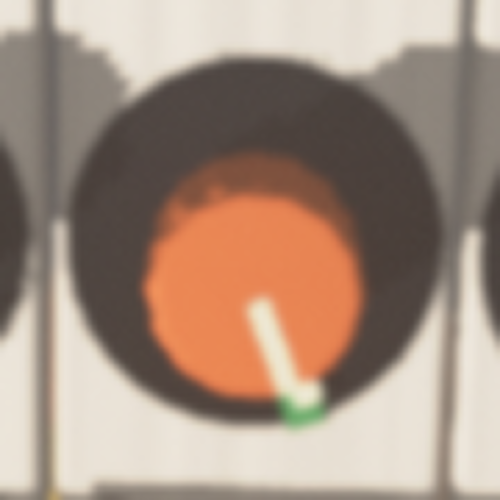

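The crop shows the pointer at (305,393) lying on the green mark at (302,410), less than 1 mm off. The gripper is clear, so I'm handing in.

```bash
python3 -c "
from cell import job
print(job.sign_off())"
```

```text
the job is handed in; nothing more can be done
None
```

The job is handed in at about 19 s of the 67 s allowed: I shut the orange valve firmly (about 0.2 N m felt at the seat), opened it about 27° past the green mark by tool rotation, turned it back to within about 1 mm of the mark in the last wrist picture, and let go; the gripper stayed clear of the black knobs, the glue bottle and the mug, and no verdict was returned.

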